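# Pin two sample plates onto the display block

### The job

Make up the sample set on the wooden display block: lay the blue plate flat in the black outline with its hole over the block's hole, and the yellow plate squarely on top of the blue one with all three holes in line. Then take the red-handled pin from its grey holder and put it down through both plates into the block until its collar rests on the yellow plate. Leave the other things on the table where they are.

Things in the scene. Friction and masses are not known exactly. Their poses are not given: they have to be found in the camera images.
- block: wooden display block, fixed to the table, 180 x 110 x 40 mm (long side along its x), with a black outline 146 x 62 mm centred on its top in which the plates go. Origin: centre of the underside, so the top is 40 mm above it; z up
- block_hole (a point): centre of the mouth of the block's only hole, on its top face, 45 mm from the block's centre along the block's +x; the hole is vertical, 18.5 mm wide and 36 mm deep with a small chamfer and a flush brass rim
- blue_plate: blue plastic sample plate lying flat, 140 x 56 x 10 mm (long side along its x), with one round 24 mm hole near one end, centred 45 mm from the plate's centre along its +x. Origin: centre of the underside; z up
- blue_plate_hole (a point): centre of the blue plate's hole, at the plate's underside
- yellow_plate: yellow plastic sample plate lying flat, 140 x 56 x 10 mm (long side along its x), with one round 24 mm hole near one end, centred 45 mm from the plate's centre along its +x. Origin: centre of the underside; z up
- yellow_plate_hole (a point): centre of the yellow plate's hole, at the plate's underside
- pin: locking pin, 104 mm long, standing upright in the holder: from below a steel shaft 16 mm wide and 54 mm long with a chamfered end, a dark collar 32 mm wide and 6 mm thick, and a round red handle 22 mm wide and 44 mm long on top. Origin: centre of the shaft's lower end; z points up along the pin to the handle
- pin_collar (a point): centre of the underside of the pin's collar, 54 mm above the shaft's lower end
- holder: grey plastic pin holder, fixed to the table, 70 x 70 x 58 mm with a dark foot, with an 18.5 mm vertical hole right through in which the pin stands, its collar resting on the holder's top. Origin: centre of the underside
- tape: cardboard tape core, 92 mm across, 45 mm high; not part of the job, to be left alone. Origin: centre of the underside
- grey_plate: spare grey plate without a hole, 140 x 56 x 10 mm, lying flat; not part of the job, to be left alone. Origin: centre of the underside
- cup: white cup with a handle, 76 mm across, 70 mm high; not part of the job, to be left alone. Origin: centre of the underside

How it is judged:
By the outcome, as a careful person would: the job done as asked, in the order asked, and still so for the second after the job is handed in, with the robot touching nothing.
It also fails if it takes over 72 s, if anything falls off the work surface, if the arm or the gripper's body presses on something with over 40 N, if the wrist force passes 120 N, or if a joint passes its speed limit or range.

### The arm

A 6-joint arm with a two-finger parallel gripper is mounted at the origin on the work surface. World frame = base frame: x ahead of the robot, y to its left, z up, the work surface at z = 0. Lengths are in m, angles in rad, forces in N, time in s.
With the tool pointing down it reaches from about 0.425 to 0.95 m from the base axis. Payload 14.7 kg.
Tool frame: the origin (TCP) lies at the very end of the fingers, on their centre line; the grasp point (between the pads) lies 19 mm behind it (manip.grip_depth is the z of the grasp point in the tool frame, in m); z points along the fingers, y is the line along which they close (so a half turn about z gives the same grasp; the last joint's range is limited). The gripper opens to 85 mm and grips with 20 to 120 N. Pads are 22 mm wide; open, the fingers measure 114 mm over their backs; the gripper's body (76 mm by 85 mm) begins 54 mm behind the grasp point. The pads swing forward as they close: fully open they stand 13 mm farther back than shut.
Start: joints at [1.066, 0.48, 1.596, -0, 1.065, -0.047], TCP at [0.287, 0.583, 0.231] pointing down, gripper open.
Joint ranges: [-2.75, 2.75], [-0.82, 2.05], [0.23, 2.67], [-1.56, 4.7], [0.09, 2.69], [-2.92, 2.92]. Speed limits (rad/s): [1.89, 1.89, 2.39, 3.01, 3.01, 3.01].

### API

Orientations are given as [roll, pitch, yaw] about the fixed x, y, z axes, in that order (R = Rz(yaw) Ry(pitch) Rx(roll)).
In Python, from plant import manip, imaging gives the robot as it stands.
- The arm moves only by the tool play_rows, never from a script. Its argument "plan" is a list of rows, each a list of 7 numbers: the gripper's target within -1 to 1 (shut at 1, half-way at 0, fully open at -1), then the shift along the world's x, y, z in m, then the turn, a rotation vector about the world's x, y, z in rad. In form: [[jaw, x, y, z, ax, ay, az], ...]. A call has 1 to 12 rows; each row is the pose to reach, as a shift and turn from the pose commanded when the call began; what a row does not reach only later rows make up. A row lasts 1/8 s, in which the tool goes at most 62.5 mm and 10.7 degrees, less where a joint would pass 70% of its speed; a pose out of reach is approached as far as the arm can. A call with a gripper value outside its range is refused whole. The fingers move at their own pace and stop on an object; "grip_force" is the grip in N (left out, the last holds). Time passes only in rows, so rows that repeat a pose let the fingers close. It gives the time, the measured TCP pose, the force, the opening and the grip force at its end, in the units of the state.
- manip.get_state(): the state, without advancing time (a new reading comes with each control period).
- imaging.capture(name): name is "scene" or "side" or "wrist"; returns a dict with "frame" (384x512x3 uint8, blue, green, red), "K" (3x3 intrinsics, pixels), "k1" (the pictures are not rectified: a ray, as slopes to the right and down, at radius r is drawn at 1 + k1 r^2 times it, then the intrinsics apply), "rvec" (rotation vector, rad) and "tvec" (3), from world to camera coordinates, as OpenCV has them. Camera axes: x right, y down, z forward; pixel columns grow to the right and rows downward; lengths in m; the calibration is good to about 2 mm. A picture is of the moment at which its call begins. There is no depth.
- manip.hand_in(): hands the job in; it is judged then, once.
The state is a dict: "time_s": time; "joints": joint angles; "dq": joint speeds; "tau": joint torques, N m; "ee_pos": TCP position; "tcp_rot": TCP orientation; "wrist_force": force on the tool from outside, world axes, zero at the start; "wrist_torque": the same for the moment, N m; "opening": finger opening in m; "finger_force": force on a finger pad.
Only numpy, scipy, OpenCV 4.12 (cv2) and the standard library are available. Lean on these libraries where they do the work, as an engineer would, in place of code of your own. Each camera call takes 0.05 s, during which the arm holds its last target. There are 200 camera calls.

## Working session

There is one attempt and no reset: what is moved stays moved. The work goes in short steps, Python scripts to look and compute and a tool call to move; the robot and the scene stay as the last step left them, time stands still between calls to the robot, and variables do not carry over. Pictures are saved under pics/ and viewed, at most 10 in all, crops included, and the job is handed in when it is done.

Besides the shell and the picture viewer there is one more tool, called in YAML: its name, and indented under it one key for each argument. play_rows: Moves the arm, as the interface text tells. Its arguments: {"type":"object","properties":{"plan":{"type":"array","items":{"type":"array","items":{"type":"number"}}},"grip_force":{"type":"number"}},"required":["plan"]}

```bash
mkdir -p pics && ls && cat > h.py <<'E'
import numpy as np, cv2
from plant import manip, imaging
def snap(cam, fn):
    c=imaging.capture(cam); cv2.imwrite('pics/'+fn+'.png',c['frame']); 
    np.savez('pics/'+fn+'.npz',**{k:np.array(v) for k,v in c.items()}); return c
def load(fn): return dict(np.load('pics/'+fn+'.npz'))
def ray(c,u,v):
    K=c['K']; d=np.array([(u-K[0,2])/K[0,0],(v-K[1,2])/K[1,1]]); s=d.copy()
    for _ in range(20): s=d/(1+float(c['k1'])*(s@s))
    R=cv2.Rodrigues(np.array(c['rvec'],float))[0]; t=np.array(c['tvec'],float).ravel()
    return -R.T@t, R.T@np.array([s[0],s[1],1])
def onz(c,u,v,z):
    o,d=ray(c,u,v); return (o+d*(z-o[2])/d[2])
def proj(c,P):
    R=cv2.Rodrigues(np.array(c['rvec'],float))[0]; p=R@np.array(P,float)+np.array(c['tvec'],float).ravel()
    s=p[:2]/p[2]; s=s*(1+float(c['k1'])*(s@s)); return np.array([c['K'][0,0]*s[0]+c['K'][0,2],c['K'][1,1]*s[1]+c['K'][1,2]])
E
python3 - <<'E'
from h import *
a=[]
for n in ['scene','side','wrist']:
    c=snap(n,n+'0'); a.append(c['frame']); print(n,c['K'].tolist() if hasattr(c['K'],'tolist') else c['K'],c['k1'],ray(c,256,192))
print(manip.get_state(), manip.grip_depth)
cv2.imwrite('pics/scene0b.png',cv2.resize(a[0],(800,600),interpolation=cv2.INTER_CUBIC))
cv2.imwrite('pics/two.png',cv2.resize(np.vstack([a[1],a[2]]),(400,600)))
cv2.imwrite('pics/side0b.png',cv2.resize(a[1],(800,600),interpolation=cv2.INTER_CUBIC))
E
```

```text
pics
scene [[385.159896445159, 0.0, 254.2103899338335], [0.0, 385.159896445159, 191.91433337099716], [0.0, 0.0, 1.0]] -0.025376250977704455 (array([1.11951349, 0.32061074, 0.91427488]), array([-0.52802685, -0.27318195, -0.80410255]))
side [[432.677049136093, 0.0, 263.3973029481639], [0.0, 432.677049136093, 193.41191185798462], [0.0, 0.0, 1.0]] -0.024321196718795533 (array([ 0.26125494, -0.7038397 ,  0.78871207]), array([ 0.26882462,  0.67962109, -0.68275284]))
wrist [[292.91708900386504, 0.0, 252.6352739569983], [0.0, 292.91708900386504, 190.04032354075505], [0.0, 0.0, 1.0]] 0.0009174072325509646 (array([0.21909574, 0.61614206, 0.37290852]), array([ 0.27102981, -0.12206954, -0.95489192]))
{'time_s': 0.15, 'joints': array([ 1.06639450e+00,  4.80702167e-01,  1.59672100e+00,  1.16406803e-05,
        1.06514659e+00, -4.65939061e-02]), 'dq': array([ 0.00039231, -0.00304379, -0.00141088, -0.00042352,  0.00133276,
        0.00118257]), 'tau': array([ 6.75683659e-04, -9.51151013e+01, -4.30461645e+01, -3.39145390e-05,
        8.02660565e-03,  5.19869758e-06]), 'ee_pos': array([0.28710552, 0.58279261, 0.23081353]), 'tcp_rot': array([-3.14061709e+00, -5.56778583e-05,  2.68377906e+00]), 'wrist_force': array([-0.40665558,  0.0807448 , -0.76056381]), 'wrist_torque': array([-0.06188228, -0.05008948, -0.00272802]), 'finger_force': 0.0, 'opening': 0.0852048751490759} -0.0187
```

View pics/scene0b.png

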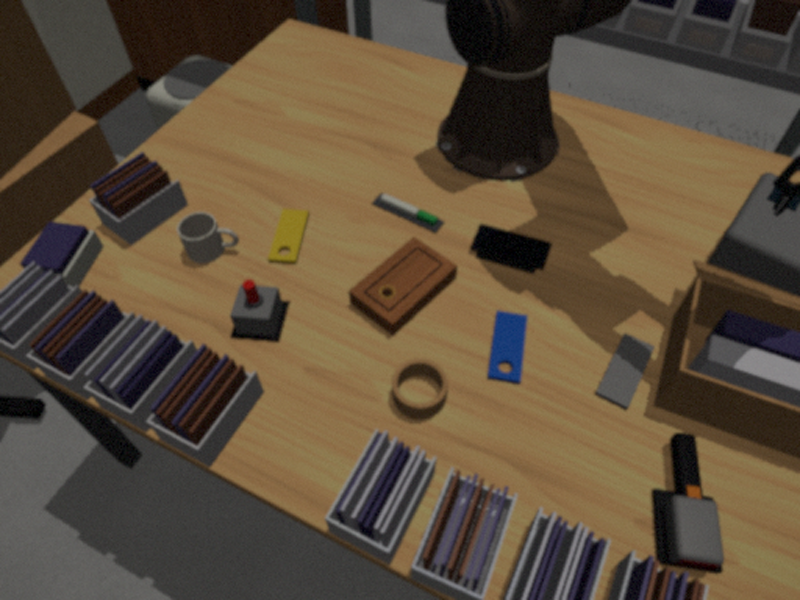

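View pics/side0b.png

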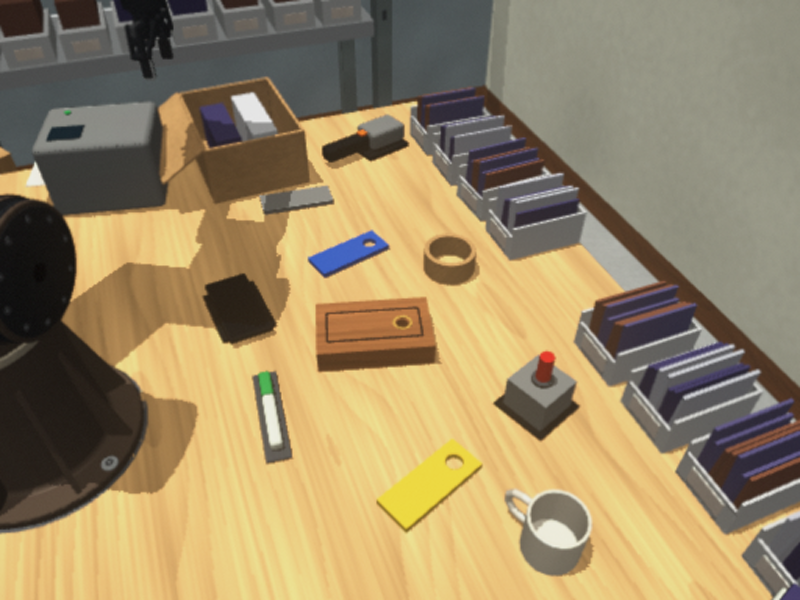

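The scene picture shows the block with its hole at (388,291), the blue plate at (508,347) and its hole at (505,368), the yellow plate at (289,235), and the pin at (250,290). In the side picture the block hole is at (402,322), the blue hole at (370,243), the yellow hole at (455,462) and the pin at (545,365). Next I'll enlarge these.

```bash
python3 - <<'E'
from h import *
s=load('side0')['frame']
# crops 100x75 px at 4x: tiles 400x300
def crop(x,y): return cv2.resize(s[y:y+75,x:x+100],(400,300),interpolation=cv2.INTER_CUBIC)
cs=[(190,180),(185,135),(230,270),(300,210)]
t=[crop(*c) for c in cs]
cv2.imwrite('pics/m1.png',np.vstack([np.hstack(t[:2]),np.hstack(t[2:])]))
# colour plates masks -> min area rect
for n in ['scene0','side0']:
    c=load(n); f=c['frame']; h=cv2.cvtColor(f,cv2.COLOR_BGR2HSV)
    for nm,lo,hi in [('blue',(105,150,90),(125,255,255)),('yellow',(24,170,90),(34,255,255))]:
        m=cv2.inRange(h,lo,hi); k,l,st,ce=cv2.connectedComponentsWithStats(m)
        i=1+st[1:,4].argmax(); cnt=cv2.findContours((l==i).astype(np.uint8),0,1)[0][0]
        p=cv2.approxPolyDP(cv2.convexHull(cnt),3,True)[:,0]
        print(n,nm,st[i].tolist(),p.tolist(),[onz(c,*q,.01)[:2].round(3).tolist() for q in p])
E
```

```text
scene0 blue [313, 200, 23, 44, 697] [[319, 200], [335, 203], [331, 243], [313, 240]] [[0.47, 0.188], [0.459, 0.233], [0.587, 0.268], [0.6, 0.222]]
scene0 yellow [172, 135, 25, 33, 502] [[196, 136], [188, 167], [173, 166], [181, 135]] [[0.41, -0.266], [0.534, -0.217], [0.552, -0.261], [0.428, -0.313]]
side0 blue [198, 149, 49, 26, 501] [[246, 156], [208, 174], [198, 165], [236, 149]] [[0.596, 0.224], [0.471, 0.186], [0.456, 0.233], [0.58, 0.265]]
side0 yellow [242, 282, 66, 56, 1514] [[307, 296], [261, 337], [242, 321], [288, 282]] [[0.552, -0.266], [0.427, -0.317], [0.404, -0.271], [0.529, -0.219]]
```

View pics/m1.png

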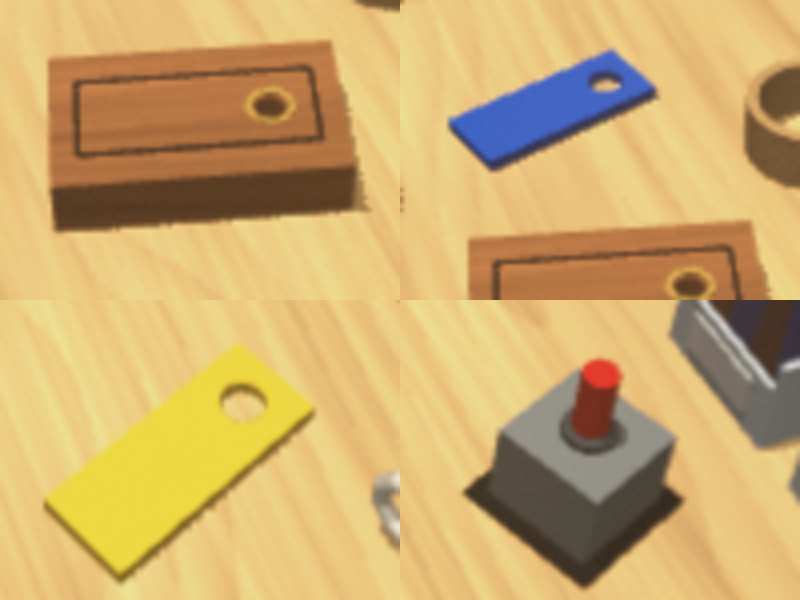

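```bash
python3 - <<'E'
from h import *
c=load('side0'); sc=load('scene0')
def pt(o,p,z): return onz(c,o[0]+(p[0]+.5)/4-.5,o[1]+(p[1]+.5)/4-.5,z)[:2]
def fit(model,P):
    model=np.array(model,float);P=np.array(P); mc,pc=model.mean(0),P.mean(0)
    U,S,V=np.linalg.svd((model-mc).T@(P-pc)); R=(V.T@np.diag([1,np.linalg.det(V.T@U.T)])@U.T)
    t=pc-R@mc; return t,np.arctan2(R[1,0],R[0,0]),np.abs(model@R.T+t-P).max(),R
B=(190,180)
P=[pt(B,q,.04) for q in [(76,83),(313,67),(322,139),(77,157),(49,60),(332,42),(355,166),(52,188),(270,105)]]
t,a,e,R=fit([(-.073,.031),(.073,.031),(.073,-.031),(-.073,-.031),(-.09,.055),(.09,.055),(.09,-.055),(-.09,-.055),(.045,0)],P); print('block',t,a,e,'hole',t+R@[.045,0],P[-1])
M=[(-.07,.028),(.07,.028),(.07,-.028),(.045,0)]
t,a,e,R=fit(M,[pt((185,135),q,.01) for q in [(49,122),(211,50),(256,90),(206,82)]]); print('blue',t,a,e,t+R@[.045,0])
t,a,e,R=fit(M+[(-.07,-.028)],[pt((230,270),q,.01) for q in [(45,203),(239,45),(314,109),(243,103),(121,274)]]); print('yel',t,a,e,t+R@[.045,0])
print('pin',pt((300,210),(200,74),.108), pt((300,210),(193,128),.064))
# scene cross-check
print('scene blockhole',onz(sc,388/1.5625,291/1.5625,.04),'pin',onz(sc,249/1.5625,286/1.5625,.108),'bluehole',onz(sc,505/1.5625,367/1.5625,.01),'yh',onz(sc,285/1.5625,248/1.5625,.01))
# segmentation of red top handle in both
for n in ['scene0','side0']:
    f=load(n); h=cv2.cvtColor(f['frame'],cv2.COLOR_BGR2HSV); m=cv2.inRange(h,(0,180,60),(6,255,255))|cv2.inRange(h,(174,180,60),(180,255,255))
    k,l,st,ce=cv2.connectedComponentsWithStats(m);i=1+st[1:,4].argmax(); print(n,st[i],ce[i],onz(f,*ce[i],.086))
E
```

```text
block [0.49747859 0.00497198] -0.2692736094560286 0.0019615431864076216 hole [ 0.54085699 -0.00699943] [ 0.54056542 -0.00596785]
blue [0.52706062 0.22563442] 0.2688849847092765 0.0011701583820378225 [0.57044367 0.23758897]
yel [ 0.47824937 -0.26847751] 0.3761960823637137 0.0014738942797906662 [ 0.52010247 -0.25194518]
pin [ 0.67462994 -0.20227772] [ 0.6773693  -0.20342012]
scene blockhole [ 0.53701215 -0.00526347  0.04      ] pin [ 0.67905077 -0.19653473  0.108     ] bluehole [0.57256984 0.24031999 0.01      ] yh [ 0.5135946  -0.25110735  0.01      ]
scene0 [156 179   7   8  40] [159.025 182.375] [ 0.66554693 -0.21282212  0.086     ]
side0 [344 225  11  19 134] [348.6119403  233.44776119] [ 0.67799377 -0.19887945  0.086     ]
```

The enlarged crops show the block outline corners at (76,83)–(322,139), the plate corners and holes, and the pin top at (600,374). The fit residuals are 1–2 mm. I'm moving above the blue plate.

play_rows:
  plan:
    - [-0.5,0.24,-0.357,-0.08,0,0,0.727]
    - [-0.5,0.24,-0.357,-0.08,0,0,0.727]
    - [-0.5,0.24,-0.357,-0.08,0,0,0.727]
    - [-0.5,0.24,-0.357,-0.08,0,0,0.727]
    - [-0.5,0.24,-0.357,-0.08,0,0,0.727]
    - [-0.5,0.24,-0.357,-0.08,0,0,0.727]
    - [-0.5,0.24,-0.357,-0.08,0,0,0.727]
    - [-0.5,0.24,-0.357,-0.08,0,0,0.727]
    - [-0.5,0.24,-0.357,-0.08,0,0,0.727]
    - [-0.5,0.24,-0.357,-0.08,0,0,0.727]

```text
time_s: 1.4
ee_pos: [0.5267, 0.227, 0.1514]
tcp_rot: [3.141, -0.0, -2.872]
wrist_force: [0.1, -0.3, 0.2]
opening: 0.064
finger_force: 0.0
```

```bash
python3 - <<'E'
from h import *
c=snap('wrist','w1'); cv2.imwrite('pics/w1b.png',cv2.resize(c['frame'],(800,600),interpolation=cv2.INTER_CUBIC))
s=manip.get_state(); print(s['time_s'],s['ee_pos'],s['tcp_rot'],s['opening'],s['joints'].round(3),s['wrist_force'])
E
```

```text
1.45 [0.52668609 0.22721832 0.1515461 ] [ 3.14139570e+00  1.60554072e-04 -2.87119854e+00] 0.06390151236748458 [ 0.354  0.468  1.853  0.     0.821 -1.487] [ 0.48905872  0.03571559 -0.0102487 ]
```

View pics/w1b.png

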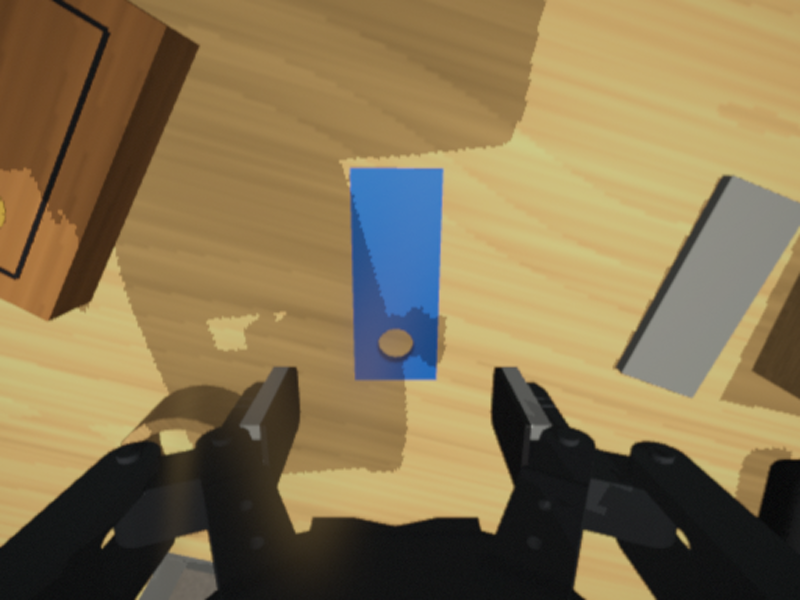

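The wrist view shows the blue plate with corners (350,169), (443,168), (437,380), (356,380) and its hole at (396,343). It is well aligned with the fingers, which are symmetric about column 396.

```bash
cat >> h.py <<'E'
def fit(model,P):
    model=np.array(model,float);P=np.array(P); mc,pc=model.mean(0),P.mean(0)
    U,S,V=np.linalg.svd((model-mc).T@(P-pc)); R=(V.T@np.diag([1,np.linalg.det(V.T@U.T)])@U.T)
    t=pc-R@mc; return t,np.arctan2(R[1,0],R[0,0]),np.abs(model@R.T+t-P).max(),R
PM=[(-.07,.028),(.07,.028),(.07,-.028),(-.07,-.028),(.045,0)]
E
python3 - <<'E'
from h import *
c=load('w1')
P=[onz(c,(u+.5)/1.5625-.5,(v+.5)/1.5625-.5,.01)[:2] for u,v in [(443,168),(437,380),(356,380),(350,169),(396,343)]]
for o in ([0,1,2,3],[3,2,1,0]):
    t,a,e,R=fit(PM,[P[i] for i in o]+[P[4]]); print(t,a,e,t+R@[.045,0])
print(np.round(P,4))
print(proj(c,[.5267,.2272,.1515])*1.5625)
# block hole partly visible
print(onz(c,3/1.5625,212/1.5625,.04), onz(c,106/1.5625,33/1.5625,.04),onz(c,17/1.5625,277/1.5625,.04))
E
```

```text
[0.52588308 0.2285868 ] 0.27068630385792564 0.0019011063389241523 [0.56924452 0.24061948]
[0.52587965 0.22859921] 0.26925579066263083 0.053957216693475196 [0.56925826 0.24056985]
[[0.4515 0.2368]
 [0.5862 0.2742]
 [0.601  0.2207]
 [0.4668 0.1835]
 [0.5673 0.2398]]
[392.77598636 386.72617565]
[0.53823852 0.00844462 0.04      ] [0.43488143 0.054987   0.04      ] [0.57394338 0.01712348 0.04      ]
```

play_rows:
  plan:
    - [-0.5,-0.001,0.0015,-0.06,0,0,0]
    - [-0.5,-0.001,0.0015,-0.11,0,0,0]
    - [-0.5,-0.001,0.0015,-0.136,0,0,0]
    - [-0.5,-0.001,0.0015,-0.144,0,0,0]
    - [-0.5,-0.001,0.0015,-0.148,0,0,0]
    - [-0.5,-0.001,0.0015,-0.15,0,0,0]
    - [-0.5,-0.001,0.0015,-0.15,0,0,0]
    - [-0.5,-0.001,0.0015,-0.15,0,0,0]
  grip_force: 30

```text
time_s: 2.45
ee_pos: [0.5267, 0.2277, 0.0019]
tcp_rot: [3.141, 0.001, -2.873]
wrist_force: [-1.1, -0.0, -0.3]
opening: 0.0639
finger_force: 0.0
```

```bash
python3 - <<'E'
from h import *
c=snap('wrist','w2'); s=c['frame']; d=snap('side','s2')['frame']
a=cv2.resize(s[170:384,80:430],(654,400),interpolation=cv2.INTER_CUBIC)
b=cv2.resize(d[110:190,150:281],(654,400),interpolation=cv2.INTER_CUBIC)
cv2.imwrite('pics/m2.png',cv2.resize(np.vstack([a,b]),(491,600)))
s=manip.get_state(); print(s['time_s'],s['ee_pos'],s['wrist_force'])
E
```

```text
2.55 [0.5265195  0.22759425 0.00170114] [-0.47167622  0.26720526  0.77824296]
```

View pics/m2.png

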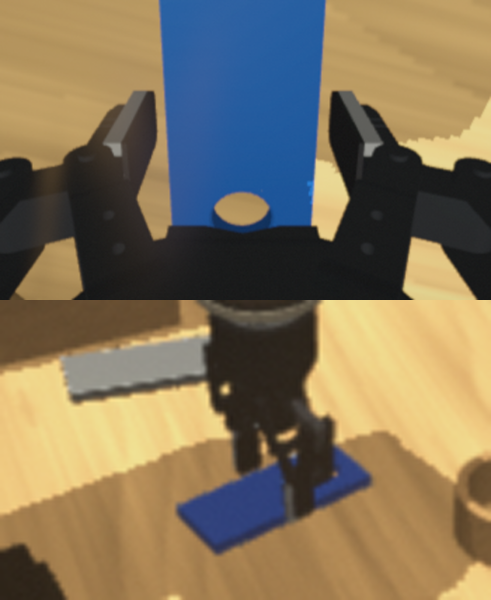

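The wrist view shows the fingers straddling the plate evenly with no contact. I'll lower a little further, close, and lift slightly.

play_rows:
  plan:
    - [-0.5,0,0,-0.002,0,0,0]
    - [-0.5,0,0,-0.004,0,0,0]
    - [-0.5,0,0,-0.004,0,0,0]
    - [0.0,0,0,-0.004,0,0,0]
    - [0.0,0,0,-0.004,0,0,0]
    - [0.0,0,0,-0.004,0,0,0]
    - [0.0,0,0,-0.004,0,0,0]
    - [0.0,0,0,-0.004,0,0,0]
  grip_force: 40

```text
time_s: 3.55
ee_pos: [0.5262, 0.2276, -0.0026]
tcp_rot: [3.142, -0.0, -2.873]
wrist_force: [-1.5, -0.2, 5.2]
opening: 0.0548
finger_force: 42.5
```

Gripped firmly. Lifting it and moving to a viewpoint where the wrist camera sees both the held plate and the block.

play_rows:
  plan:
    - [0.0,0,0,0.03,0,0,0]
    - [0.0,0,0,0.08,0,0,0]
    - [0.0,0,0,0.12,0,0,0]
    - [0.0,0,0,0.155,0,0,0]
    - [0.0,0.03,-0.05,0.155,0,0,-0.12]
    - [0.0,0.06,-0.1,0.155,0,0,-0.24]
    - [0.0,0.09,-0.15,0.155,0,0,-0.36]
    - [0.0,0.12,-0.2,0.155,0,0,-0.48]
    - [0.0,0.145,-0.24,0.155,0,0,-0.537]
    - [0.0,0.164,-0.276,0.155,0,0,-0.537]
    - [0.0,0.164,-0.276,0.155,0,0,-0.537]
    - [0.0,0.164,-0.276,0.155,0,0,-0.537]

```text
time_s: 5.05
ee_pos: [0.6897, -0.0481, 0.1519]
tcp_rot: [3.142, -0.001, 2.873]
wrist_force: [0.6, 0.6, -1.0]
opening: 0.0548
finger_force: 43.1
```

```bash
python3 - <<'E'
from h import *
c=snap('wrist','w3'); cv2.imwrite('pics/w3b.png',cv2.resize(c['frame'],(800,600),interpolation=cv2.INTER_CUBIC))
s=manip.get_state(); print(s['time_s'],s['ee_pos'],s['tcp_rot'],s['opening'],s['finger_force'],s['wrist_force'])
E
```

```text
5.1 [ 0.68962625 -0.04766078  0.15196982] [ 3.14156771e+00 -9.00090138e-04  2.87420584e+00] 0.05445491352751797 43.1397271156311 [-0.51491668  0.32224079 -0.66031032]
```

View pics/w3b.png

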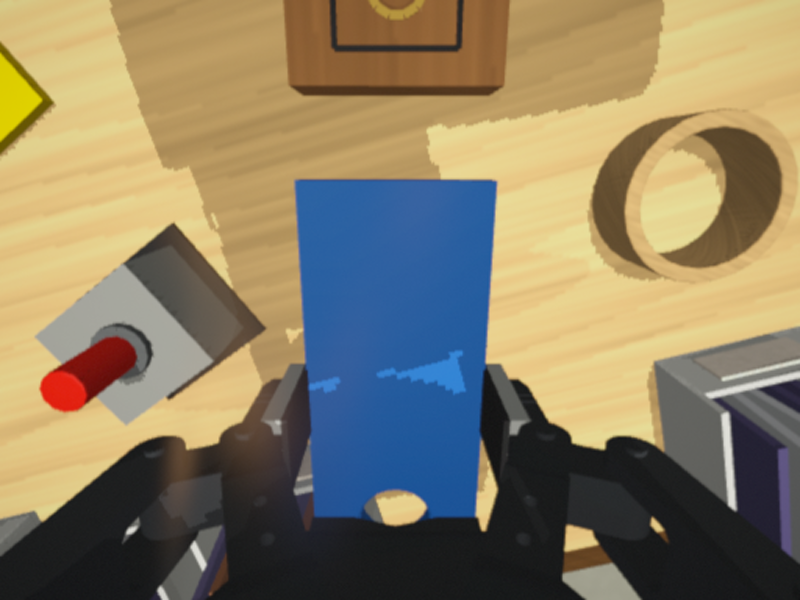

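The wrist view shows the held plate's far corners at (296,180) and (496,180). The block's top end corners are at (291,87) and (505,87), and the outline corners at (331,48) and (462,48). They are parallel and centred.

```bash
python3 - <<'E'
from h import *
c=load('w3'); k=1.5625
g=lambda u,v,z: onz(c,(u+.5)/k-.5,(v+.5)/k-.5,z)[:2]
T=np.array([.6897,-.0478])
A,B=g(296,180,.1646),g(496,180,.1646); print('plate end',A,B,np.linalg.norm(A-B),(A+B)/2-T)
y=np.array([-np.sin(-.269),np.cos(-.269)]); x=np.array([y[1],-y[0]])
ang=lambda p,q: np.arctan2(*(q-p)[::-1])-np.pi/2
print('plate yaw',ang(A,B),'centre',(A+B)/2+.07*x)
for p,q,h in [((291,87),(505,87),.09),((332.5,48),(461.5,48),.073)]:
    p,q=g(*p,.04),g(*q,.04); print('block',ang(p,q),np.linalg.norm(p-q),(p+q)/2-h*x)
print('fingertip check plate top rows',proj(c,[*( (A+B)/2),.1646])*k, 'cam',ray(c,256,192))
# refine lines: dark outline edge rows & columns
E
```

```text
plate end [ 0.61499348 -0.05574954] [ 0.62953422 -0.00285575] 0.054856044131092435 [-0.06743615  0.01849735]
plate yaw -0.26827732340574384 centre [ 0.68974645 -0.04790637]
block -0.26830527603889065 0.10894797777775181 [0.49676765 0.00654015]
block -0.26831339089102846 0.06421763498614261 [0.495848   0.00623033]
fingertip check plate top rows [395.71582525 179.72388211] cam (array([ 0.61679364, -0.02805791,  0.29407662]), array([ 0.28856429, -0.06754702, -0.9551674 ]))
```

play_rows:
  plan:
    - [0.0,-0.05,0.014,0,0,0,0]
    - [0.0,-0.1,0.028,0,0,0,0]
    - [0.0,-0.15,0.042,0,0,0,0]
    - [0.0,-0.193,0.054,0,0,0,0]
    - [0.0,-0.193,0.054,-0.04,0,0,0]
    - [0.0,-0.193,0.054,-0.08,0,0,0]
    - [0.0,-0.193,0.054,-0.1,0,0,0]
    - [0.0,-0.193,0.054,-0.106,0,0,0]
    - [0.0,-0.193,0.054,-0.11,0,0,0]
    - [0.0,-0.193,0.054,-0.112,0,0,0]
    - [0.0,-0.193,0.054,-0.113,0,0,0]
    - [0.0,-0.193,0.054,-0.113,0,0,0]

```text
time_s: 6.6
ee_pos: [0.4975, 0.0055, 0.0396]
tcp_rot: [3.141, 0.001, 2.874]
wrist_force: [-0.0, -0.8, -0.6]
opening: 0.0547
finger_force: 43.1
```

play_rows:
  plan:
    - [0.0,0,0,-0.001,0,0,0]
    - [0.0,0,0,-0.002,0,0,0]
    - [0.0,0,0,-0.002,0,0,0]
    - [0.0,0,0,-0.002,0,0,0]

```text
time_s: 7.1
ee_pos: [0.4973, 0.0055, 0.0374]
tcp_rot: [3.142, 0.0, 2.874]
wrist_force: [-0.8, 0.2, 5.1]
opening: 0.0546
finger_force: 43.7
```

play_rows:
  plan:
    - [-0.3,0,0,0,0,0,0]
    - [-0.5,0,0,0,0,0,0]
    - [-0.5,0,0,0,0,0,0]
    - [-0.5,0,0,0.03,0,0,0]
    - [-0.5,0.02,-0.005,0.09,0,0,0]
    - [-0.5,0.06,-0.016,0.13,0,0,0]
    - [-0.5,0.06,-0.016,0.13,0,0,0]
    - [-0.5,0.06,-0.016,0.13,0,0,0]

```text
time_s: 8.1
ee_pos: [0.5565, -0.0104, 0.1668]
tcp_rot: [-3.141, -0.001, 2.874]
wrist_force: [-1.2, 0.5, -0.2]
opening: 0.0642
finger_force: 0.0
```

```bash
python3 - <<'E'
from h import *
c=snap('wrist','w4'); cv2.imwrite('pics/w4b.png',cv2.resize(c['frame'][0:240,96:416],(800,600),interpolation=cv2.INTER_CUBIC))
s=manip.get_state(); print(s['time_s'],s['ee_pos'],s['tcp_rot'],s['opening'])
E
```

```text
8.15 [ 0.55584814 -0.01026029  0.16628307] [-3.14117900e+00 -2.15204133e-03  2.87381728e+00] 0.06398703820858899
```

View pics/w4b.png

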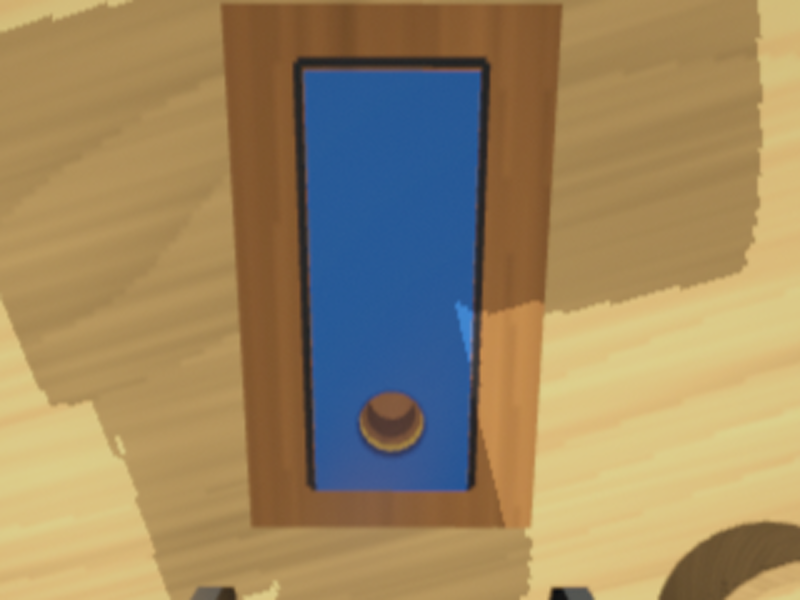

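The blue plate lies inside the outline. Its corners are at (302,70), (484,70), (471,490), (315,490), the block corners are at (222,4), (561,4), (531,526), (251,526), and the brass rim shows through the hole at (391,421).

```bash
python3 - <<'E'
from h import *
c=load('w4')
g=lambda p,z: onz(c,(p[0]+.5)/2.5-.5+96,(p[1]+.5)/2.5-.5,z)[:2]
tp,ap,ep,Rp=fit(PM,[g(p,.05) for p in [(484,70),(471,490),(315,490),(302,70),(391,421)]])
tb,ab,eb,Rb=fit([(-.09,.055),(.09,.055),(.09,-.055),(-.09,-.055)],[g(p,.04) for p in [(561,4),(531,526),(251,526),(222,4)]])
print(tp,ap,ep,'|',tb,ab,eb); print('plate rel block mm',1e3*Rb.T@(tp-tb),'hole rel',1e3*(Rb.T@(tp+Rp@[.045,0]-tb)-[.045,0]), ap-ab)
p,q=g((298,63),.04),g((487,63),.04); print('outline far end',Rb.T@((p+q)/2-tb))
E
```

```text
[0.49690965 0.00607753] -0.2689117662785865 0.0012054765313465055 | [0.49558533 0.00592707] -0.2691105531017279 0.0007819247294775789
plate rel block mm [1.23665082 0.49714313] hole rel [1.23664994 0.50608854] 0.00019878682314139473
outline far end [-0.0725186  0.0003772]
```

play_rows:
  plan:
    - [-0.5,-0.02,-0.06,0,0,0,0.16]
    - [-0.5,-0.04,-0.12,0,0,0,0.32]
    - [-0.5,-0.06,-0.18,0,0,0,0.48]
    - [-0.5,-0.079,-0.257,-0.016,0,0,0.644]
    - [-0.5,-0.079,-0.257,-0.016,0,0,0.644]
    - [-0.5,-0.079,-0.257,-0.016,0,0,0.644]
    - [-0.5,-0.079,-0.257,-0.016,0,0,0.644]

```text
time_s: 9.02
ee_pos: [0.4774, -0.2665, 0.1504]
tcp_rot: [3.14, -0.001, -2.766]
wrist_force: [1.2, -0.3, -0.7]
opening: 0.0638
finger_force: 0.0
```

```bash
python3 - <<'E'
from h import *
c=snap('wrist','w5'); cv2.imwrite('pics/w5b.png',cv2.resize(c['frame'],(800,600),interpolation=cv2.INTER_CUBIC))
s=manip.get_state(); print(s['time_s'],s['ee_pos'],s['tcp_rot'],s['joints'].round(2))
d=load('side0'); print('cup rim',onz(d,556/1.5625,522/1.5625,.07),'handle',onz(d,508/1.5625,497/1.5625,.05))
E
```

```text
9.075 [ 0.4777764  -0.26625465  0.15070811] [ 3.14022566e+00 -8.07173603e-04 -2.76515869e+00] [-0.56  0.44  1.91  0.    0.79 -2.51]
cup rim [ 0.57652356 -0.40496149  0.07      ] handle [ 0.5475046 -0.3457394  0.05     ]
```

View pics/w5b.png

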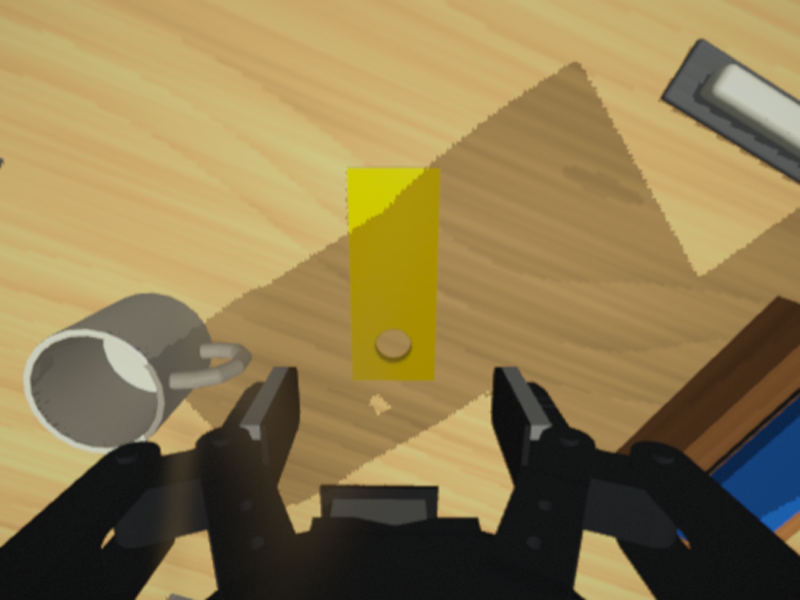

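The wrist view shows the yellow plate with corners (346,168), (440,168), (435,380), (352,380) and its hole at (393,343). The cup handle at (250,355) is clear of the fingers' path.

```bash
python3 - <<'E'
from h import *
c=load('w5')
g=lambda p,z: onz(c,(p[0]+.5)/1.5625-.5,(p[1]+.5)/1.5625-.5,z)[:2]
t,a,e,R=fit(PM,[g(p,.01) for p in [(440,168),(435,380),(352,380),(346,168),(393,343)]]); print(t,a,e)
E
```

```text
[ 0.47653279 -0.26672657] 0.3759721607833851 0.0018365771201245273
```

play_rows:
  plan:
    - [-0.5,-0.001,-0.0004,-0.06,0,0,0]
    - [-0.5,-0.001,-0.0004,-0.11,0,0,0]
    - [-0.5,-0.001,-0.0004,-0.136,0,0,0]
    - [-0.5,-0.001,-0.0004,-0.145,0,0,0]
    - [-0.5,-0.001,-0.0004,-0.15,0,0,0]
    - [-0.5,-0.001,-0.0004,-0.152,0,0,0]
    - [-0.5,-0.001,-0.0004,-0.152,0,0,0]
    - [0.0,-0.001,-0.0004,-0.152,0,0,0]
    - [0.0,-0.001,-0.0004,-0.152,0,0,0]
    - [0.0,-0.001,-0.0004,-0.152,0,0,0]
    - [0.0,-0.001,-0.0004,-0.152,0,0,0]
    - [0.0,-0.001,-0.0004,-0.152,0,0,0]
  grip_force: 40

```text
time_s: 10.58
ee_pos: [0.4777, -0.2681, 0.0003]
tcp_rot: [-3.141, 0.001, -2.766]
wrist_force: [-1.0, 2.1, 10.5]
opening: 0.0547
finger_force: 40.4
```

```bash
python3 - <<'E'
from h import *
for _ in range(3):
    imaging.capture('wrist'); s=manip.get_state(); print(s['ee_pos'],s['wrist_force'],s['wrist_torque'],s['finger_force'],s['opening'],s['tcp_rot'])
E
```

```text
[ 4.77718082e-01 -2.68118429e-01  2.87917865e-04] [-0.72104888  1.63736149 10.69298882] [0.30080694 0.16680976 0.00072159] 40.36202788352966 0.054551924641025526 [-3.14052161e+00  8.26008718e-04 -2.76550187e+00]
[ 4.77683835e-01 -2.68094420e-01  2.91971656e-04] [-0.60555633  2.32570439 10.41798153] [ 0.33643017  0.16482634 -0.01833292] 40.361722111701965 0.05442843900491585 [-3.14057161e+00  7.99898231e-04 -2.76554037e+00]
[ 4.77675161e-01 -2.68107625e-01  2.92410912e-04] [-0.36848541  1.64657595 10.16910046] [0.31024396 0.14633626 0.05342608] 40.362128019332886 0.05460485197567972 [-3.14057115e+00  7.95244917e-04 -2.76555748e+00]
```

play_rows:
  plan:
    - [0.0,0,0,0.03,0,0,0]
    - [0.0,0,0,0.08,0,0,0]
    - [0.0,0,0,0.12,0,0,0]
    - [0.0,0,0,0.1535,0,0,0]
    - [0.0,0.04,0.042,0.1535,0,0,-0.12]
    - [0.0,0.08,0.084,0.1535,0,0,-0.25]
    - [0.0,0.12,0.126,0.1535,0,0,-0.38]
    - [0.0,0.16,0.168,0.1535,0,0,-0.51]
    - [0.0,0.19,0.197,0.1535,0,0,-0.644]
    - [0.0,0.213,0.219,0.1535,0,0,-0.644]
    - [0.0,0.213,0.219,0.1535,0,0,-0.644]
    - [0.0,0.213,0.219,0.1535,0,0,-0.644]

```text
time_s: 12.22
ee_pos: [0.6897, -0.0491, 0.1529]
tcp_rot: [-3.141, -0.0, 2.874]
wrist_force: [-0.1, 0.1, 0.0]
opening: 0.0546
finger_force: 43.7
```

```bash
python3 - <<'E'
from h import *
c=snap('wrist','w6'); s=manip.get_state(); print(s['ee_pos'],s['tcp_rot'],s['finger_force'],s['wrist_force'])
k=1.5625
def corners(fn,lo,hi):
    f=load(fn)['frame']; h=cv2.cvtColor(f,cv2.COLOR_BGR2HSV); m=cv2.inRange(h,lo,hi)
    n,l,st,ce=cv2.connectedComponentsWithStats(m); 
    i=l[150,int(396/k)]; L=(l==i); ys,xs=np.nonzero(L); r0=ys.min()
    def ed(r): x=np.nonzero(L[r])[0]; return x.min(),x.max()
    tops=[np.nonzero(L[:,x])[0].min() for x in (200,225,250,275,300)]
    return tops,[(r,*ed(r)) for r in (130,150,170,190,210)]
for fn,lo,hi in [('w3',(100,120,50),(125,255,255)),('w6',(22,150,50),(36,255,255))]: print(fn,*corners(fn,lo,hi))
E
```

```text
[ 0.68955735 -0.04942576  0.15292466] [-3.14137499e+00 -3.77920354e-04  2.87345395e+00] 43.72999370098114 [ 0.14373435  0.48280129 -0.10986272]
w3 [np.int64(115), np.int64(115), np.int64(115), np.int64(116), np.int64(116)] [(130, np.int64(190), np.int64(316)), (150, np.int64(191), np.int64(314)), (170, np.int64(192), np.int64(313)), (190, np.int64(194), np.int64(312)), (210, np.int64(195), np.int64(310))]
w6 [np.int64(113), np.int64(114), np.int64(114), np.int64(114), np.int64(114)] [(130, np.int64(190), np.int64(315)), (150, np.int64(192), np.int64(314)), (170, np.int64(193), np.int64(312)), (190, np.int64(194), np.int64(311)), (210, np.int64(195), np.int64(310))]
```

```bash
python3 - <<'E'
from h import *
a,b=[cv2.cvtColor(load(n)['frame'],cv2.COLOR_BGR2GRAY) for n in ('w3','w6')]
t=a[8:62,180:330]; 
r=cv2.matchTemplate(b[0:75,165:345],t,cv2.TM_CCOEFF_NORMED); _,m,_,p=cv2.minMaxLoc(r); print(m,p,'shift',p[0]-15,p[1]-8)
print(r[p[1],p[0]-2:p[0]+3],r[p[1]-2:p[1]+3,p[0]])
for n in('w3','w6'): c=load(n); print(c['tvec'].ravel(),ray(c,256,192)[0])
E
```

```text
0.8766621947288513 (16, 8) shift 1 0
[0.7762608  0.8376218  0.8766622  0.86453825 0.8108468 ] [0.7982215  0.86337626 0.8766622  0.76388544 0.58618504]
[-0.13640367 -0.66154864  0.10700531] [ 0.61679364 -0.02805791  0.29407662]
[-0.13502461 -0.66211412  0.10755675] [ 0.61667971 -0.02897327  0.29506252]
```

play_rows:
  plan:
    - [0.0,-0.05,0.0142,0,0,0,0]
    - [0.0,-0.1,0.0285,0,0,0,0]
    - [0.0,-0.15,0.0427,0,0,0,0]
    - [0.0,-0.1916,0.0546,0,0,0,0]
    - [0.0,-0.1916,0.0546,-0.04,0,0,0]
    - [0.0,-0.1916,0.0546,-0.075,0,0,0]
    - [0.0,-0.1916,0.0546,-0.09,0,0,0]
    - [0.0,-0.1916,0.0546,-0.096,0,0,0]
    - [0.0,-0.1916,0.0546,-0.098,0,0,0]
    - [0.0,-0.1916,0.0546,-0.098,0,0,0]
    - [0.0,-0.1916,0.0546,-0.098,0,0,0]

```text
time_s: 13.65
ee_pos: [0.4991, 0.0058, 0.0554]
tcp_rot: [3.141, 0.001, 2.874]
wrist_force: [-0.4, 0.6, -0.6]
opening: 0.0545
finger_force: 43.7
```

play_rows:
  plan:
    - [0.0,-0.001,-0.0004,-0.002,0,0,0]
    - [0.0,-0.001,-0.0004,-0.004,0,0,0]
    - [0.0,-0.001,-0.0004,-0.005,0,0,0]
    - [0.0,-0.001,-0.0004,-0.005,0,0,0]
    - [0.0,-0.001,-0.0004,-0.005,0,0,0]

```text
time_s: 14.28
ee_pos: [0.4976, 0.0054, 0.0503]
tcp_rot: [-3.142, 0.0, 2.874]
wrist_force: [-4.4, -0.7, 17.2]
opening: 0.0547
finger_force: 45.5
```

play_rows:
  plan:
    - [0.0,0,0,0.001,0,0,0]
    - [0.0,0,0,0.0015,0,0,0]
    - [-0.3,0,0,0.0015,0,0,0]
    - [-0.5,0,0,0.0015,0,0,0]
    - [-0.5,0,0,0.0015,0,0,0]
    - [-0.5,0,0,0.03,0,0,0]
    - [-0.5,0.02,-0.005,0.08,0,0,0]
    - [-0.5,0.06,-0.016,0.117,0,0,0]
    - [-0.5,0.06,-0.016,0.117,0,0,0]
    - [-0.5,0.06,-0.016,0.117,0,0,0]

```text
time_s: 15.52
ee_pos: [0.5567, -0.0106, 0.1662]
tcp_rot: [-3.141, -0.001, 2.874]
wrist_force: [0.2, 0.0, -0.3]
opening: 0.0643
finger_force: 0.0
```

```bash
python3 - <<'E'
from h import *
c=snap('wrist','w7'); cv2.imwrite('pics/w7b.png',cv2.resize(c['frame'][0:240,96:416],(800,600),interpolation=cv2.INTER_CUBIC))
s=manip.get_state(); print(s['time_s'],s['ee_pos'],s['tcp_rot'],s['opening'],s['joints'].round(2))
E
```

```text
15.575 [ 0.55616335 -0.01042562  0.16575019] [-3.14115807e+00 -2.24764957e-03  2.87380401e+00] 0.06408571693040677 [-0.07  0.43  1.88  0.    0.84 -1.38]
```

View pics/w7b.png

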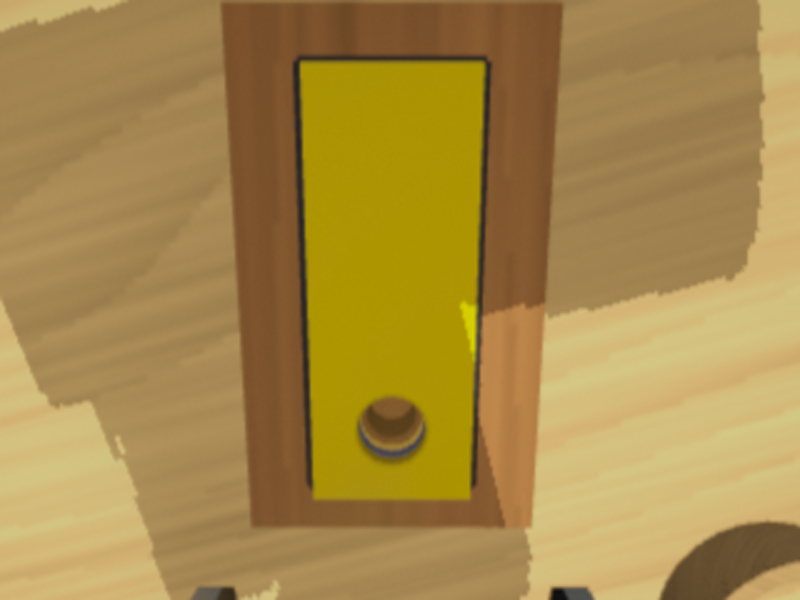

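The yellow plate sits squarely on the blue one, with corners (298,60), (488,60), (472,499), (313,499) and its hole at (392,428). The block bore is visible through it.

```bash
python3 - <<'E'
from h import *
c=load('w7')
g=lambda p,z: onz(c,(p[0]+.5)/2.5-.5+96,(p[1]+.5)/2.5-.5,z)[:2]
tp,ap,ep,Rp=fit(PM,[g(p,.06) for p in [(488,60),(472,499),(313,499),(298,60),(392,428)]])
tb,ab,eb,Rb=fit([(-.09,.055),(.09,.055),(.09,-.055),(-.09,-.055)],[g(p,.04) for p in [(561,3),(531,526),(251,526),(222,3)]])
print(tp,ap,ep,'|',tb,ab,eb,'bh',tb+Rb@[.045,0],'yh',tp+Rp@[.045,0]); print('rel mm',1e3*Rb.T@(tp-tb),ap-ab)
# pin from wrist view w3/w6 : handle top (65,390)/1.5625 in w3
d=load('w3'); print('pin top w3',onz(d,64/1.5625,390/1.5625,.108),'collar',onz(d,121/1.5625,349/1.5625,.064))
E
```

```text
[0.49696599 0.0059486 ] -0.2692509954024229 0.0008221465190726418 | [0.49562925 0.0058005 ] -0.26910939897776304 0.0008692803663248316 bh [ 0.53900961 -0.00616378] yh [ 0.54034466 -0.00602183]
rel mm [1.24925729 0.49816682] -0.00014159642465988442
pin top w3 [ 0.67386083 -0.1989664   0.108     ] collar [ 0.67301294 -0.19793305  0.064     ]
```

play_rows:
  plan:
    - [-0.5,0.04,-0.045,0.034,0,0,0]
    - [-0.5,0.08,-0.09,0.034,0,0,0]
    - [-0.5,0.12,-0.14,0.034,0,0,0]
    - [-0.5,0.15,-0.18,0.034,0,0,0]
    - [-0.5,0.173,-0.205,0.034,0,0,0]
    - [-0.5,0.173,-0.205,0.034,0,0,0]
    - [-0.5,0.173,-0.205,0.034,0,0,0]

```text
time_s: 16.45
ee_pos: [0.7294, -0.2148, 0.1992]
tcp_rot: [3.141, -0.003, 2.874]
wrist_force: [-0.2, 0.6, -0.6]
opening: 0.0642
finger_force: 0.0
```

```bash
python3 - <<'E'
from h import *
c=snap('wrist','w8'); s=manip.get_state(); print(s['time_s'],s['ee_pos'],s['tcp_rot'])
f=c['frame']; h=cv2.cvtColor(f,cv2.COLOR_BGR2HSV)
m=cv2.inRange(h,(0,170,50),(7,255,255))|cv2.inRange(h,(173,170,50),(180,255,255))
n,l,st,ce=cv2.connectedComponentsWithStats(m); i=1+st[1:,4].argmax(); print('red',st[i],ce[i])
x,y,w,hh,_=st[i]; V=h[...,2]; print(V[y:y+hh:3,x:x+w:3])
print('predicted top',proj(c,[.674,-.2,.108]),'collar',proj(c,[.674,-.2,.064]))
cv2.imwrite('pics/w8b.png',cv2.resize(f[max(0,y-40):y+hh+40,max(0,x-60):x+w+60],None,fx=5,fy=5,interpolation=cv2.INTER_CUBIC)); print(max(0,x-60),max(0,y-40))
E
```

```text
16.5 [ 0.72952819 -0.21453972  0.199775  ] [ 3.14131107e+00 -2.18800056e-03  2.87427066e+00]
red [238 112  27  29 578] [251.03979239 126.25432526]
[[101  72  72  82  89  92  76  71  71]
 [ 72  71 108 155 162 162 141  96  73]
 [ 70 123 165 168 168 168 166 161  89]
 [ 73 162 167 167 167 167 166 165 147]
 [123 166 167 167 166 166 165 164 162]
 [131 166 166 166 166 166 165 163 162]
 [107 164 165 165 165 165 163 163 160]
 [ 92 160 164 164 164 164 163 162 147]
 [117 117 162 163 163 162 162 156 100]
 [117 117 120 148 158 156 145 107 116]]
predicted top [252.06229678 126.1082813 ] collar [252.14326678 122.35708439]
178 72
```

```bash
python3 - <<'E'
from h import *
c=load('w8'); f=c['frame']; h=cv2.cvtColor(f,cv2.COLOR_BGR2HSV)
m=(cv2.inRange(h,(0,170,140),(7,255,255))|cv2.inRange(h,(173,170,140),(180,255,255)))
n,l,st,ce=cv2.connectedComponentsWithStats(m); i=1+st[1:,4].argmax(); print(st[i],ce[i],onz(c,*ce[i],.108))
r=np.sqrt(st[i][4]/np.pi); print('diam at .108',2*r/292.9*(ray(c,256,192)[0][2]-.108))
# collar: dark ring radius 16mm at z .064
g=cv2.cvtColor(f,cv2.COLOR_BGR2GRAY); print(g[126,215:290].tolist()); print(g[90:165,251].tolist())
E
```

```text
[239 114  25  27 526] [251.06653992 126.85741445] [ 0.67434737 -0.20090314  0.108     ]
diam at .108 0.020639369410649606
[115, 115, 115, 116, 116, 116, 116, 115, 115, 115, 116, 115, 116, 116, 116, 116, 116, 116, 117, 113, 82, 71, 66, 65, 70, 76, 77, 77, 77, 77, 77, 78, 77, 80, 78, 80, 79, 79, 79, 79, 78, 78, 77, 77, 77, 76, 76, 75, 71, 65, 72, 72, 73, 89, 110, 114, 114, 115, 114, 115, 115, 114, 114, 115, 114, 114, 114, 114, 114, 113, 113, 113, 113, 114, 113]
[116, 115, 115, 115, 115, 116, 116, 115, 116, 116, 116, 116, 116, 116, 114, 103, 82, 72, 71, 71, 70, 64, 53, 50, 63, 73, 78, 77, 79, 80, 79, 79, 79, 78, 78, 80, 79, 78, 77, 78, 78, 77, 78, 77, 77, 76, 76, 77, 75, 75, 83, 101, 114, 115, 115, 114, 115, 115, 115, 115, 115, 115, 115, 115, 115, 114, 115, 115, 115, 115, 116, 115, 116, 116, 115]
```

play_rows:
  plan:
    - [-0.5,-0.0552,0.0138,0,0,0,0]
    - [-0.5,-0.0552,0.0138,0,0,0,0]
    - [-0.5,-0.0552,0.0138,-0.05,0,0,0]
    - [-0.5,-0.0552,0.0138,-0.09,0,0,0]
    - [-0.5,-0.0552,0.0138,-0.115,0,0,0]
    - [-0.5,-0.0552,0.0138,-0.127,0,0,0]
    - [-0.5,-0.0552,0.0138,-0.129,0,0,0]
    - [-0.5,-0.0552,0.0138,-0.129,0,0,0]

```text
time_s: 17.5
ee_pos: [0.6761, -0.2019, 0.0729]
tcp_rot: [-3.141, 0.001, 2.874]
wrist_force: [-0.2, -1.1, 0.5]
opening: 0.0643
finger_force: 0.0
```

play_rows:
  plan:
    - [-0.2,-0.0015,0.001,-0.001,0,0,0]
    - [0.1,-0.0015,0.001,-0.002,0,0,0]
    - [0.3,-0.0015,0.001,-0.002,0,0,0]
    - [0.4,-0.0015,0.001,-0.002,0,0,0]
    - [0.5,-0.0015,0.001,-0.002,0,0,0]
    - [0.6,-0.0015,0.001,-0.002,0,0,0]
    - [0.6,-0.0015,0.001,-0.002,0,0,0]
    - [0.6,-0.0015,0.001,-0.002,0,0,0]
    - [0.6,-0.0015,0.001,-0.002,0,0,0]
  grip_force: 60

```text
time_s: 18.62
ee_pos: [0.6741, -0.2009, 0.0701]
tcp_rot: [-3.142, 0.0, 2.874]
wrist_force: [-1.2, 0.3, 4.6]
opening: 0.0204
finger_force: 58.5
```

play_rows:
  plan:
    - [0.6,0,0,0.02,0,0,0]
    - [0.6,0,0,0.045,0,0,0]
    - [0.6,0,0,0.075,0,0,0]
    - [0.6,0,0,0.1,0,0,0]
    - [0.6,-0.03,0.043,0.1,0,0,0]
    - [0.6,-0.06,0.086,0.1,0,0,0]
    - [0.6,-0.09,0.13,0.1,0,0,0]
    - [0.6,-0.12,0.173,0.1,0,0,0]
    - [0.6,-0.1353,0.1948,0.1,0,0,0]
    - [0.6,-0.1353,0.1948,0.1,0,0,0]
    - [0.6,-0.1353,0.1948,0.1,0,0,0]
    - [0.6,-0.1353,0.1948,0.1,0,0,0]

```text
time_s: 20.12
ee_pos: [0.5395, -0.0068, 0.1699]
tcp_rot: [3.142, 0.001, 2.873]
wrist_force: [0.9, 0.8, -2.3]
opening: 0.0208
finger_force: 58.8
```

```bash
python3 - <<'E'
from h import *
d=snap('side','s9'); e=snap('scene','c9'); s=manip.get_state(); print(s['time_s'],s['ee_pos'],s['tcp_rot'],s['finger_force'],s['opening'],s['wrist_force'])
P=[.539,-.006]; u=[proj(q,[*P,.09]) for q in (d,e)]; print(u)
t=[cv2.resize(q['frame'][int(v[1])-50:int(v[1])+50,int(v[0])-33:int(v[0])+33],(396,600),interpolation=cv2.INTER_CUBIC) for q,v in zip((d,e),u)]
cv2.imwrite('pics/m9.png',np.hstack(t))
E
```

```text
20.225 [ 0.53911128 -0.00670388  0.169699  ] [-3.14153925e+00  3.74012549e-05  2.87285006e+00] 58.811368346214294 0.020547046786312577 [-0.19608772 -0.1201288  -0.92265381]
[array([256.67991466, 191.1017272 ]), array([247.35232502, 175.62633524])]
```

View pics/m9.png

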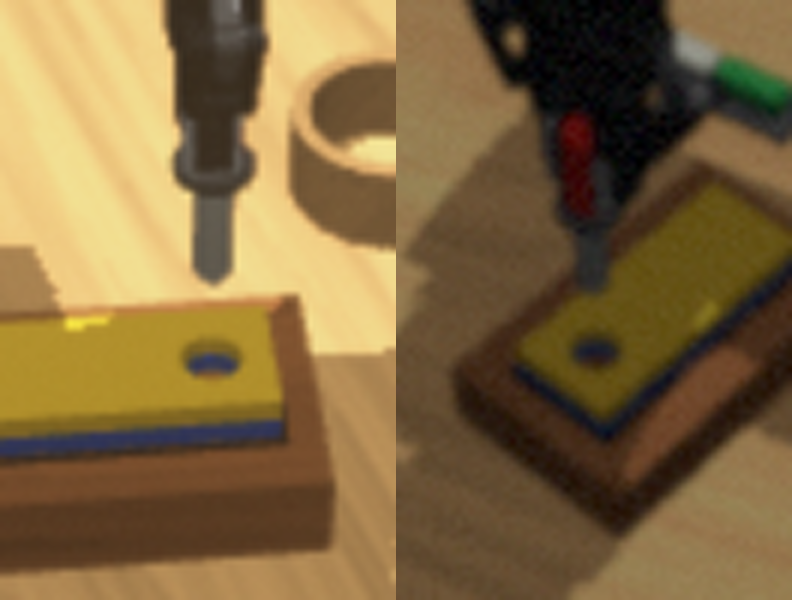

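The side crop shows the pin upright with its tip at (212,280) above the hole at (211,358). The scene crop agrees, with the tip at (592,290) and the hole at (596,350). Lowering.

play_rows:
  plan:
    - [0.6,-0.0005,0.0006,-0.02,0,0,0]
    - [0.6,-0.0005,0.0006,-0.035,0,0,0]
    - [0.6,-0.0005,0.0006,-0.045,0,0,0]
    - [0.6,-0.0005,0.0006,-0.052,0,0,0]
    - [0.6,-0.0005,0.0006,-0.057,0,0,0]
    - [0.6,-0.0005,0.0006,-0.06,0,0,0]
    - [0.6,-0.0005,0.0006,-0.06,0,0,0]

```text
time_s: 21.1
ee_pos: [0.5382, -0.0054, 0.1098]
tcp_rot: [3.142, 0.0, 2.874]
wrist_force: [0.0, -0.7, -1.7]
opening: 0.0207
finger_force: 58.8
```

play_rows:
  plan:
    - [0.6,0.0003,-0.0004,-0.003,0,0,0]
    - [0.6,0.0003,-0.0004,-0.005,0,0,0]
    - [0.6,0.0003,-0.0004,-0.007,0,0,0]
    - [0.6,0.0003,-0.0004,-0.009,0,0,0]
    - [0.6,0.0003,-0.0004,-0.009,0,0,0]

```text
time_s: 21.72
ee_pos: [0.5384, -0.0058, 0.1006]
tcp_rot: [-3.142, -0.0, 2.874]
wrist_force: [0.3, 0.8, -2.9]
opening: 0.0204
finger_force: 58.8
```

play_rows:
  plan:
    - [0.6,0,0,-0.005,0,0,0]
    - [0.6,0,0,-0.01,0,0,0]
    - [0.6,0,0,-0.015,0,0,0]
    - [0.6,0,0,-0.02,0,0,0]
    - [0.6,0,0,-0.023,0,0,0]
    - [0.6,0,0,-0.025,0,0,0]
    - [0.6,0,0,-0.025,0,0,0]

```text
time_s: 22.6
ee_pos: [0.5384, -0.0058, 0.0757]
tcp_rot: [-3.142, -0.0, 2.874]
wrist_force: [0.4, 0.5, -1.3]
opening: 0.0206
finger_force: 58.8
```

play_rows:
  plan:
    - [0.6,0,0,-0.001,0,0,0]
    - [0.6,0,0,-0.002,0,0,0]
    - [0.6,0,0,-0.003,0,0,0]
    - [0.6,0,0,-0.004,0,0,0]
    - [0.6,0,0,-0.004,0,0,0]

```text
time_s: 23.22
ee_pos: [0.5385, -0.0058, 0.072]
tcp_rot: [3.142, 0.0, 2.874]
wrist_force: [-1.8, 0.8, 2.3]
opening: 0.0205
finger_force: 59.6
```

play_rows:
  plan:
    - [0.6,0,0,-0.001,0,0,0]
    - [0.6,0,0,-0.001,0,0,0]
    - [0.4,0,0,-0.0005,0,0,0]
    - [0.2,0,0,0,0,0,0]
    - [-0.3,0,0,0,0,0,0]
    - [-0.3,0,0,0,0,0,0]
    - [-0.3,0,0,0.02,0,0,0]
    - [-0.3,0,0,0.06,0,0,0]
    - [-0.3,0,0,0.1,0,0,0]
    - [-0.3,0.06,-0.016,0.14,0,0,0]
    - [-0.3,0.06,-0.016,0.14,0,0,0]
    - [-0.3,0.06,-0.016,0.14,0,0,0]

```text
time_s: 24.72
ee_pos: [0.5985, -0.0219, 0.2115]
tcp_rot: [3.142, -0.0, 2.873]
wrist_force: [0.0, -0.3, -0.9]
opening: 0.0555
finger_force: 0.0
```

```bash
python3 - <<'E'
from h import *
c=snap('wrist','w10'); s=manip.get_state(); print(s['time_s'],s['ee_pos'],s['wrist_force'],s['opening'])
f=c['frame']; h=cv2.cvtColor(f,cv2.COLOR_BGR2HSV)
m=(cv2.inRange(h,(0,170,40),(7,255,255))|cv2.inRange(h,(173,170,40),(180,255,255)))
n,l,st,ce=cv2.connectedComponentsWithStats(m); i=1+st[1:,4].argmax(); print('red',st[i],ce[i]); x,y,w,hh,_=st[i]
print(h[y:y+hh:3,x:x+w:3,2])
print('pred top',proj(c,[.539,-.006,.110]),'base',proj(c,[.539,-.006,.066]),'if 5mm high',proj(c,[.539,-.006,.115]))
d=snap('side','s10'); h=cv2.cvtColor(d['frame'],cv2.COLOR_BGR2HSV); m=(cv2.inRange(h,(0,170,60),(7,255,255))|cv2.inRange(h,(173,170,60),(180,255,255)))
n,l,st,ce=cv2.connectedComponentsWithStats(m); i=1+st[1:,4].argmax(); print('side red',st[i],ce[i],'pred',proj(d,[.539,-.006,.110]),proj(d,[.539,-.006,.066]))
m=cv2.inRange(cv2.cvtColor(f,cv2.COLOR_BGR2HSV),(22,150,50),(36,255,255)); n,l,st,ce=cv2.connectedComponentsWithStats(m); i=1+st[1:,4].argmax()
L=cv2.convexHull(cv2.findContours((l==i).astype(np.uint8),0,1)[0][0]); p=cv2.approxPolyDP(L,3,True)[:,0]; print([(q.tolist(),onz(c,*q,.06)[:2].round(4).tolist()) for q in p])
R=lambda a:np.array([[np.cos(a),-np.sin(a)],[np.sin(a),np.cos(a)]]); print('expected yellow corners',(np.array(PM[:4])@R(-.269).T+[.497,.006]).round(4).tolist())
E
```

```text
24.775 [ 0.59733282 -0.02169711  0.21075594] [-0.29980841  0.83114718 -0.37499974] 0.055448761666973295
red [240 106  26  27 539] [252.2393321  119.16512059]
[[119  71  72  95 114 107  76  70  76]
 [ 69  81 149 164 165 164 153  96  73]
 [ 70 157 165 165 165 164 164 158  78]
 [105 163 165 165 165 164 163 162 138]
 [147 163 164 164 165 164 163 162 150]
 [138 163 163 164 164 163 162 161 152]
 [118 162 163 163 163 162 162 161 122]
 [100 150 161 162 162 161 161 156  90]
 [170 116 146 159 160 159 151 105 170]]
pred top [252.12486678 119.37704908] base [252.21004569 116.62103781] if 5mm high [252.11323518 119.75339517]
side red [254 183   8  18 127] [257.20472441 191.56692913] pred [256.74088538 184.84126375] [256.6089512  198.39713666]
[([285, 0], [0.4514, 0.0479]), ([280, 143], [0.5713, 0.0139]), ([225, 144], [0.5577, -0.0394]), ([220, 0], [0.4363, -0.007])]
expected yellow corners [[0.437, 0.0516], [0.5719, 0.0144], [0.557, -0.0396], [0.4221, -0.0024]]
```

The pin stands upright at the predicted height, the plates have not moved, and the arm is clear. Handing in.

```bash
python3 -c "
from plant import manip; print(manip.hand_in())"
```

```text
the job is handed in; nothing more can be done
None
```

The job is handed in (no verdict was shown): the blue plate is in the outline, about 1 mm off centre; the yellow plate lies squarely on it; and the pin is down through both into the block with its collar on the yellow plate, at about 25 s on the robot's clock.

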